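Free a dispenser's pressure arm with a spring-bar fork

ROBOT

A 6-joint arm with a two-finger parallel gripper is mounted at the origin on a cart in front of the work surface, level with it; the furniture and walls round the work are solid. World frame = base frame: x ahead of the robot, y to its left, z up, the work surface at z = 0. Lengths are in m, angles in rad, forces in N, time in s.
With the tool pointing down it reaches from about 0.3 to 0.95 m from the base axis. Payload 3.1 kg.
Tool frame: the origin (TCP) lies midway between the tips of the shut fingers; the grasp point (between the pads) lies 19 mm behind it (ctrl.pinch_z is the distance from the TCP to the grasp point, in m); z points along the fingers, y is the line along which they close (so a half turn about z gives the same grasp; the last joint's range is limited). The gripper opens to 85 mm and grips with 20 to 120 N. Pads are 22 mm wide; open, the fingers measure 114 mm over their backs; the gripper's body (76 mm by 85 mm) begins 54 mm behind the grasp point. The pads swing forward as they close: fully open they stand 13 mm farther back than shut.
Start: joints at [1.177, 0.308, 1.634, -0, 1.2, -0.07], TCP at [0.199, 0.593, 0.202] pointing down, gripper open.
Joint ranges: [-3.06, 3.06], [-0.79, 1.96], [0.05, 2.63], [-1.19, 4.34], [0.05, 2.64], [-2.94, 2.94]. Speed limits (rad/s): [2.79, 2.79, 3.14, 3.14, 3.14, 3.14].

INTERFACE

Orientations are given as a rotation vector (axis times angle).
In Python, from bench import ctrl gives the robot as it stands. The module is installed in compiled form; this text tells all that it offers.
- The arm moves only by the shell command python3 -m inch 'ROWS' [OPENING]. ROWS is text: rows parted by semicolons, each of 6 numbers parted by spaces: the shift along the tool's x, y, z in mm, then the turn, a rotation vector about the tool's x, y, z in degrees. A call has exactly 5 rows; each row is the pose to reach, as a shift and turn from the pose commanded when the call began, along the tool's axes at that moment; what a row does not reach only later rows make up. A row lasts 1/10 s, in which the tool goes at most 50 mm and 8.59 degrees, less where a joint would pass 70% of its speed; a pose out of reach is approached as far as the arm can. A call with a gripper value outside its range is refused whole. OPENING is the gripper's target within -1 to 1 (shut at 1, half-way at 0, fully open at -1), set as the call begins (- or left out, the last holds). The fingers move at their own pace and stop on an object; the grip force is fixed at half the most. Time passes only in rows, so rows that repeat a pose let the fingers close, or fill a call up. It gives the time, the measured TCP pose, the force, the opening and the grip force at its end, in the units of the state.
- ctrl.read_state(): the state, without advancing time (a new reading comes with each control period).
- ctrl.snapshot(name): name is "scene" or "side" or "wrist"; returns the picture (420x560x3 uint8, blue, green, red); there is no depth.
- ctrl.camera_model(name): a dict with "fx", "fy", "cx", "cy" (pixels), "dist" ([k1, k2, p1, p2, k3] as OpenCV has them; the pictures are not rectified), "world_to_cam" (4x4, takes a point from world to camera coordinates); the wrist camera has in their place "tool_from_camera" (4x4, takes a point from camera to tool coordinates, whose origin is the TCP and whose axes are the flange's). Camera axes: x right, y down, z forward; pixel columns grow to the right and rows downward; lengths in m; the calibration is good to about 2 mm. A picture is of the moment at which its call begins: read the wrist's pose just before it. camera_model takes no time and is no camera call.
- ctrl.finish_job(): hands the job in; it is judged then, once.
The state is a dict: "t": time; "qpos": joint angles; "joint_velocities": joint speeds; "effort": joint torques, N m; "position": TCP position; "orientation": TCP orientation; "ft_force": force on the tool from outside, world axes, zero at the start; "moment": the same for the moment, N m; "finger_gap": opening from 0.0 (shut) to 1.0 (fully open); "finger_force": force on a finger pad.
Only numpy, scipy, OpenCV 4.12 (cv2) and the standard library are available. Lean on these libraries where they do the work, as an engineer would, in place of code of your own. Each camera call takes 0.05 s, during which the arm holds its last target. There are 200 camera calls.

TASK

Open the label dispenser for threading: take the forked tool out of its stand, set its tines astride the spring bar and push the bar's collar sideways, gently (never pressing the tool on the dispenser with more than about 20 N), until the bar's nib leaves the hole in the cheek and the pressure arm springs up fully; keep the fingers themselves off the dispenser. Then hang the tool back in its stand, tines down, and leave the other things alone.

Things in the scene. Friction and masses are not known exactly. Their poses are not given: they have to be found in the camera images.
- dispenser: Fixed bench label dispenser, grey and metal, 165 x 112 x 66 mm. Origin: centre of its underside; x points to its rear (away from the robot), y to its left, z up. Two upright grey cheeks, 6 mm thick, centred at y = +48 and -48 mm, reach up to z = 65.5 mm; between them lies the pressure arm, hinged at the rear, with the spring bar across its front end.
- bar_waist (a point): Point on the spring bar's axis where the fork goes astride; moves with the arm (latched: dispenser x -45, y -35, z 58 mm). The bar is an 8 mm steel rod along y. On its +y side a round collar, 22 mm across, 5 mm thick, is fixed on the rod; its flat face looks to -y, 7 to 35 mm from this point: it differs each time, find it by touch. Free 20 mm below this point.
- lug_hole (a point): Mouth of the 10 x 8 mm hole in the inner face of the -y cheek (dispenser x -45, y -45, z 57 mm). When latched, the bar's 5 mm nib sits 6 mm deep in it, pointing to -y, so the bar must be pushed 6 mm towards +y to free it; it has a hard stop at 7.5 mm. Its spring gives about 6 N at first, 9.8 N at the stop, and pushes it out again. The rim above the hole is 4.5 mm high.
- press_arm (a joint): Pressure arm (rad): 0 latched down, 0.4 fully up. Hinge along dispenser y at x 55, z 50 mm. A light spring lifts it (about 2.5 N at the bar, up to 1 rad/s). While the fork pushes, friction may hold the freed arm down: raise the fork under load and the arm comes along; the nib is over the cheek's rim at 0.11 rad; let go earlier, it may catch again. Bar from 0 to 0.4: 38 mm up, 11 mm to the rear.
- fork_grip (a point): Centre of the forked tool's black handle, 38 x 22 x 60 mm (x, y, z): take it across the 22 mm. The tool (about 120 g) stands upright, its z axis up; this point is 78 mm above the tips of its tines and 30 mm above the handle's lower end.
- fork_tool: The forked tool, 108 mm tall; origin between the tips of its tines. Below the handle a steel blade, 25 mm wide (x), 5 mm thick (y), 48 mm long; its lower 22 mm are two tines with a 15 mm gap. In use it is upright, tines down, its x axis square to the spring bar (either way round), the tines astride it and the blade's flat face against the collar.
- fork_stand: Fixed wooden stand block, 64 x 50 x 54 mm (x, y, z), origin: centre of its underside. An upright slot, 33 x 13 mm (x, y), goes down through its middle; the tool hangs in it by the shoulders of its handle, with this point 84 mm below the handle's centre (tool x along the stand's x, either way round).
- tape_roll: Bystander: roll of brown packing tape lying flat, 108 mm across, 48 mm high; origin under its centre.
- label_box: Bystander: small pale carton, 62 x 92 x 35 mm; origin under its centre.
- spanner: Bystander: steel combination spanner lying flat, 156 mm long; origin under its middle.
There are look-alikes about, which are no part of the job. What is shaped like the fork_tool but green is not meant.

How it is judged:
On the way, in this order (a step that is already met when the one before it is completed fails the run):
1. the forked tool pushes on the dispenser (its spring bar) with more than 5 N (contact force between fork_tool and dispenser above 5 N), for 0.1 s.
2. the pressure arm has sprung up (value of joint press_arm above 0.33 rad), for 0.1 s.
At the end, for the whole second after the job is handed in: The pressure arm is up (over 0.33 rad), and the forked tool hangs at rest in its stand, tines down: handle centre within 9 mm of the stand's axis and 80 to 88 mm above its underside, upright within 0.1 rad (value of joint press_arm above 0.33 rad and horizontal distance between fork_grip and fork_stand below 0.009 m and z of fork_grip in the frame of fork_stand between 0.08 and 0.088 m and angle between fork_grip's own z axis and vertical below 0.1 rad and linear speed of fork_tool below 0.02 m/s); the robot touches nothing.
It fails at once if the fingers touch the dispenser with more than 3 N (contact force between the fingers and dispenser above 3 N).
It fails at once if the forked tool presses on the dispenser with more than 20 N (contact force between fork_tool and dispenser above 20 N).
It fails at once if the tape roll is moved by more than 2 cm (distance of tape_roll from where it was at the start of the episode above 0.02 m).
It fails at once if the label box is moved by more than 2 cm (distance of label_box from where it was at the start of the episode above 0.02 m).
It fails at once if the spanner is moved by more than 2 cm (distance of spanner from where it was at the start of the episode above 0.02 m).
It also fails if it takes over 61 s, if anything falls off the work surface, if the arm or the gripper's body presses on something with over 40 N, if the wrist force passes 120 N, or if a joint passes its speed limit or range.

## Working session

There is one attempt and no reset: what is moved stays moved. The work goes in short steps, Python scripts to look and compute and a shell command to move; the robot and the scene stay as the last step left them, time stands still between calls to the robot, and variables do not carry over. Pictures are saved under pics/ and viewed, at most 10 in all, crops included, and the job is handed in when it is done.

```bash
mkdir -p pics; python3 - <<'E'
from bench import ctrl
import cv2
for n in ("scene","side"):
    cv2.imwrite(f"pics/{n}0.png",cv2.resize(ctrl.snapshot(n),(800,600),interpolation=cv2.INTER_CUBIC))
s=ctrl.read_state();print(s['t'],s['position'],s['orientation'],ctrl.pinch_z)
import numpy as np
for n in ("scene","side"):
    w=np.array(ctrl.camera_model(n)['world_to_cam']);print(n,-w[:3,:3].T@w[:3,3],w[2,:3])
print(ctrl.camera_model("wrist"))
E
```

```text
0.1 [0.19853956 0.59174379 0.20074138] [-0.50625747 -3.10001344  0.00329445] 0.0187
scene [-0.35439168  0.45778054  1.04581703] [ 0.62518869 -0.33379057 -0.70549483]
side [-0.04421019 -0.93584771  0.85973949] [ 0.40967601  0.71091397 -0.57163529]
{'fx': 314.85382094358664, 'fy': 314.85382094358664, 'cx': 283.82397849790686, 'cy': 212.42520900850548, 'dist': array([-0.07116903,  0.        ,  0.        ,  0.        ,  0.        ]), 'tool_from_camera': array([[ 6.45351840e-04, -9.57730874e-01, -2.87665006e-01,
         7.31885409e-02],
       [ 9.99999597e-01,  4.38467451e-04,  7.83612047e-04,
        -5.54304164e-04],
       [-6.24357709e-04, -2.87665396e-01,  9.57730771e-01,
        -1.72636488e-01],
       [ 0.00000000e+00,  0.00000000e+00,  0.00000000e+00,
         1.00000000e+00]])}
```

View pics/scene0.png

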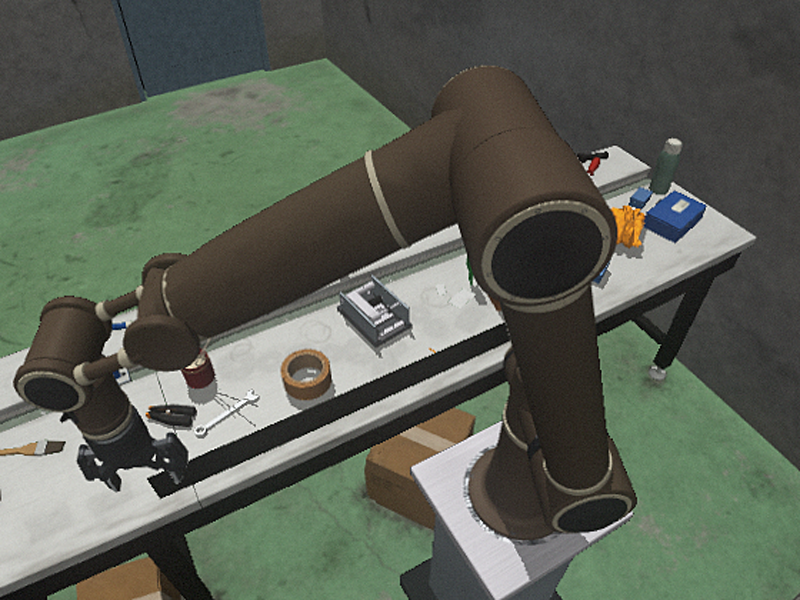

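View pics/side0.png

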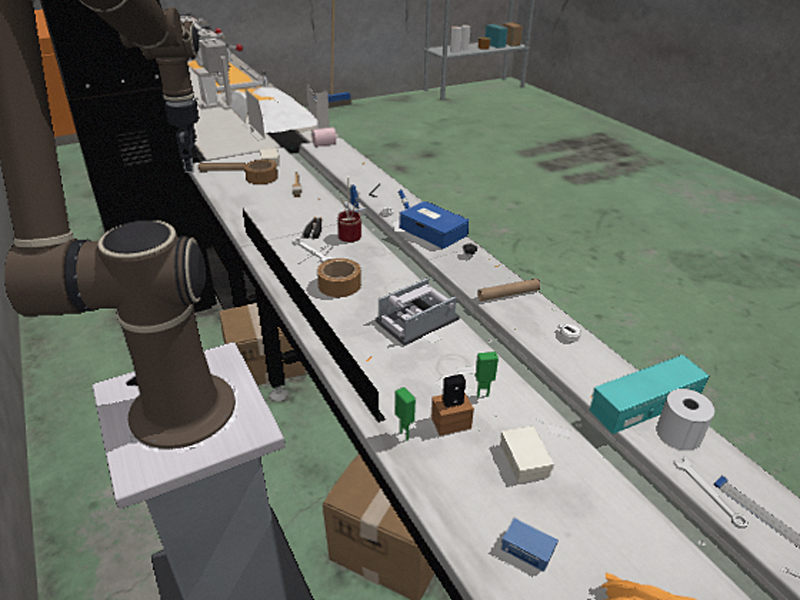

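The side view shows the black-handled tool at (454,390) in the wooden stand at (453,412). Two green look-alikes are at (404,408) and (487,370). The dispenser is at (417,310), the tape roll at (340,276), the spanner at (318,250) and the label box at (525,455). Only the black-handled tool in the wood block fits the description, so I'll confirm it with a crop.

```bash
cat > h.py <<'E'
from bench import ctrl
import cv2, numpy as np
from scipy.spatial.transform import Rotation as R
def cam(n,s=None):
    m=ctrl.camera_model(n)
    K=np.array([[m['fx'],0,m['cx']],[0,m['fy'],m['cy']],[0,0,1]])
    if 'world_to_cam' in m: W=np.array(m['world_to_cam'])
    else:
        T=np.eye(4);T[:3,:3]=R.from_rotvec(s['orientation']).as_matrix();T[:3,3]=s['position']
        W=np.linalg.inv(T@m['tool_from_camera'])
    return K,np.array(m['dist']),W
def ray(c,px,z):
    """pixels (Nx2) to world points on planes z"""
    K,d,W=c
    u=cv2.undistortPoints(np.array(px,float).reshape(-1,1,2),K,d).reshape(-1,2)
    r=np.c_[u,np.ones(len(u))]@W[:3,:3]; o=-W[:3,:3].T@W[:3,3]
    return o+r*((np.broadcast_to(z,len(u))-o[2])/r[:,2])[:,None]
def proj(c,P):
    K,d,W=c
    return cv2.projectPoints(np.array(P,float).reshape(-1,1,3),cv2.Rodrigues(W[:3,:3])[0],W[:3,3],K,d)[0].reshape(-1,2)
E
python3 - <<'E'
from h import *
im=ctrl.snapshot("side")
cv2.imwrite("pics/sidecrop.png",cv2.resize(im[190:310,240:400],(800,600),interpolation=cv2.INTER_CUBIC))
c=cam("side")
print(ray(c,np.array([[453,432],[417,330],[525,470],[340,288],[404,438],[486,397],[318,250],[244,225],[380,418]])*.7,0).round(3))
print(ray(c,np.array([[244,209],[380,402]])*.7,0.05).round(3))
E
```

```text
[[ 0.432 -0.299  0.   ]
 [ 0.528 -0.     0.   ]
 [ 0.495 -0.435  0.   ]
 [ 0.443  0.236  0.   ]
 [ 0.344 -0.268 -0.   ]
 [ 0.541 -0.252  0.   ]
 [ 0.465  0.434  0.   ]
 [ 0.328  0.668  0.   ]
 [ 0.328 -0.203 -0.   ]]
[[ 0.335  0.669  0.05 ]
 [ 0.325 -0.209  0.05 ]]
```

View pics/sidecrop.png

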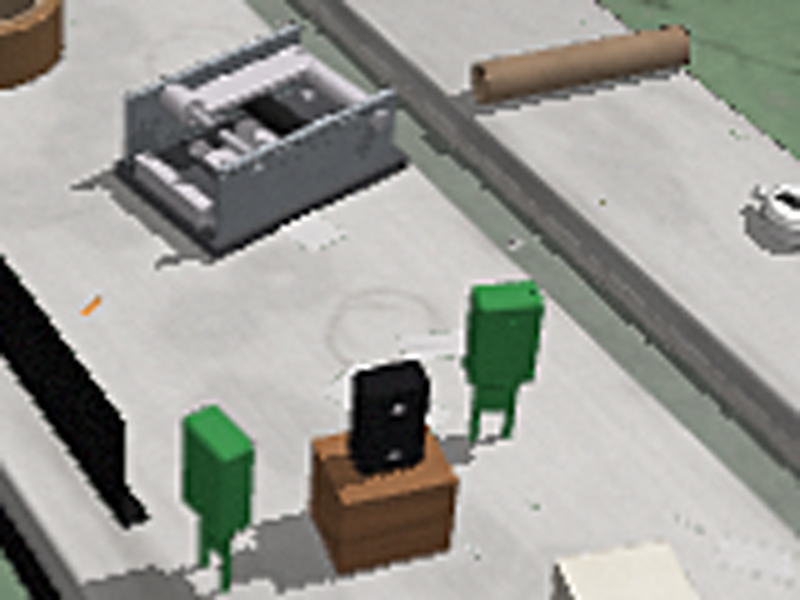

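The crop confirms it: the black handle (390,415) sits in the wooden block, and the two green ones stand free. Next I'll move the wrist camera between the stand and the dispenser.

```bash
R1='-25 -37 -4 0 0 0;-50 -74 -8 0 0 0;-75 -111 -12 0 0 0;-100 -148 -16 0 0 0;-125 -185 -20 0 0 0'
python3 -m inch '-25 -37 -4 0 0 0;-50 -74 -8 0 0 0;-75 -111 -12 0 0 0;-100 -148 -16 0 0 0;-125 -185 -20 0 0 0'
python3 -m inch '-25 -37 -4 0 0 0;-50 -74 -8 0 0 0;-75 -111 -12 0 0 0;-100 -148 -16 0 0 0;-125 -185 -20 0 0 0'
python3 -m inch '-25 -37 -4 0 0 0;-50 -74 -8 0 0 0;-75 -111 -12 0 0 0;-100 -148 -16 0 0 0;-125 -185 -20 0 0 0'
```

```text
t: 0.65
position: [0.2585, 0.3755, 0.2216]
orientation: [-0.505, -3.101, 0.001]
ft_force: [1.7, -0.5, 1.0]
finger_gap: 1.0
finger_force: 0.0
t: 1.15
position: [0.318, 0.1605, 0.242]
orientation: [0.505, 3.1, 0.0]
ft_force: [0.8, 1.1, 1.2]
finger_gap: 0.999
finger_force: 0.0
t: 1.65
position: [0.3777, -0.0548, 0.2621]
orientation: [0.507, 3.1, 0.0]
ft_force: [0.6, 0.3, 0.2]
finger_gap: 1.0
finger_force: 0.0
```

```bash
python3 -m inch '-20 -31 2 0 0 -5;-38 -62 5 0 0 -10;-52 -93 10 0 0 -15;-52 -93 10 0 0 -18.5;-52 -93 10 0 0 -18.5'
python3 - <<'E'
from h import *
s=ctrl.read_state(); im=ctrl.snapshot("wrist"); cv2.imwrite("pics/w1raw.png",im)
import pickle; pickle.dump(s,open("w1.pkl","wb")); print(s['position'],s['orientation'],s['qpos'])
cv2.imwrite("pics/w1.png",cv2.resize(im,(800,600),interpolation=cv2.INTER_CUBIC))
E
```

```text
t: 2.15
position: [0.397, -0.1584, 0.2513]
orientation: [-0.005, -3.14, -0.001]
ft_force: [0.4, -0.1, 0.4]
finger_gap: 1.0
finger_force: 0.0
[ 0.3969994  -0.15837511  0.25126777] [-5.22824820e-03 -3.14026502e+00 -1.34591907e-03] [-4.81654768e-01 -1.35559547e-01  2.01318346e+00  1.56660889e-04
  1.26553806e+00 -2.04916848e+00]
```

View pics/w1.png

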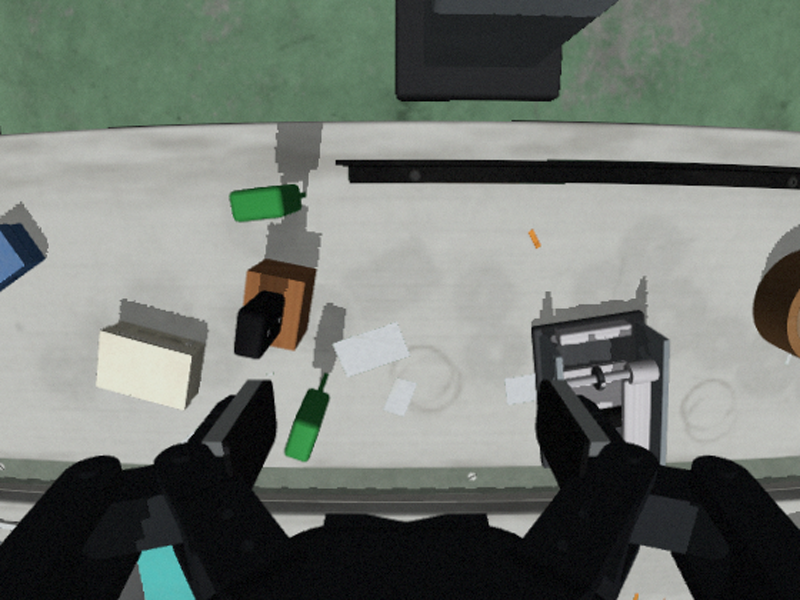

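The wrist view has right = +y and down = +x. The black tool is in its stand at (265,315), the dispenser front at (600,350), the label box at (150,365), and the green look-alikes at (265,203) and (307,425). I'll enlarge the stand and dispenser side by side.

```bash
python3 - <<'E'
from h import *
im=cv2.imread("pics/w1raw.png")
f=lambda x,y,w:cv2.resize(im[y:y+100,x:x+w],None,fx=6,fy=6,interpolation=cv2.INTER_CUBIC)
o=np.hstack([f(160,170,66)[:, :],f(368,205,66)])
o=np.clip(o.astype(float)*1.5,0,255).astype('uint8')
cv2.imwrite("pics/w1c.png",o);print(o.shape)
E
```

```text
(600, 792, 3)
```

View pics/w1c.png

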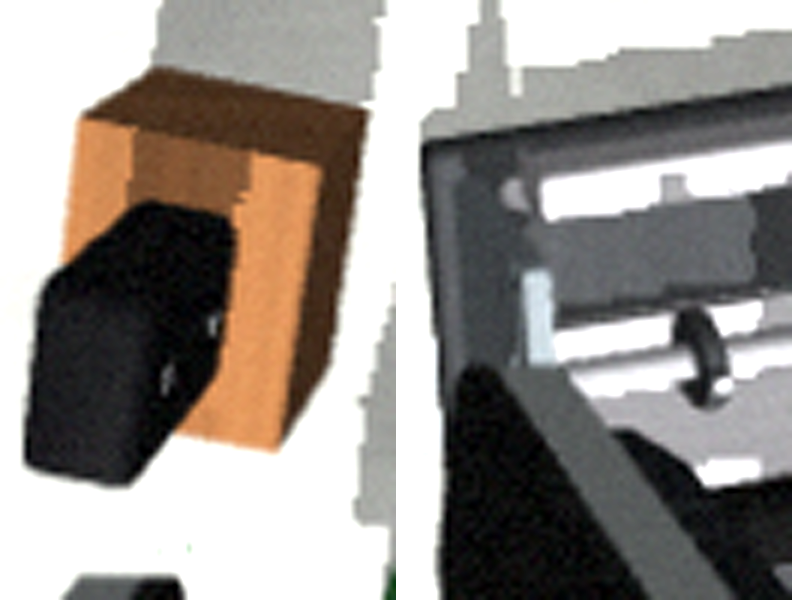

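```bash
python3 - <<'E'
from h import *
import pickle; s=pickle.load(open("w1.pkl","rb")); c=cam("wrist",s)
q=lambda L:np.array(L)/6+[160,170]
p=ray(c,q([[80,115],[320,165],[278,450]]),.054)
print(p.round(4)); v=p[2]-p[1]; w=p[1]-p[0]
print("len",np.linalg.norm(v),np.linalg.norm(w),"yaw x",np.degrees(np.arctan2(v[1],v[0])),"yaw y",np.degrees(np.arctan2(w[1],w[0])),"centre",(p[0]+p[2])/2)
t=ray(c,q([[45,292],[135,312],[130,485],[25,465]]),.114);print("handle top",t.round(4),t.mean(0))
cs=cam("side");qs=lambda L:np.array(L)/5+[240,190]
b=ray(cs,qs([[335,573],[450,548]]),0);print("side bottom",b.round(4))
t2=ray(cs,qs([[312,437],[340,503],[457,478]]),.054);print("side top",t2.round(4),(t2[0]+t2[2])/2)
E
python3 -m inch '-20 40 10 0 0 0;-40 80 20 0 0 0;-55 120 30 0 0 0;-55 150 45 0 0 0;-55 150 45 0 0 0'
python3 - <<'E'
from h import *
s=ctrl.read_state(); im=ctrl.snapshot("wrist"); cv2.imwrite("pics/w2raw.png",im)
import pickle; pickle.dump(s,open("w2.pkl","wb")); print(s['position'],s['orientation'])
cv2.imwrite("pics/w2.png",np.clip(cv2.resize(im[60:330,100:460],(800,600),interpolation=cv2.INTER_CUBIC)*1.3,0,255).astype('uint8'))
E
```

```text
[[ 0.4047 -0.2923  0.054 ]
 [ 0.4154 -0.2441  0.054 ]
 [ 0.4775 -0.2573  0.054 ]]
len 0.06350227095689658 0.04934091147509916 yaw x -11.99118297786914 yaw y 77.5580273118382 centre [ 0.44111083 -0.2747871   0.054     ]
handle top [[ 0.423  -0.2801  0.114 ]
 [ 0.4267 -0.2645  0.114 ]
 [ 0.4594 -0.2687  0.114 ]
 [ 0.4556 -0.2874  0.114 ]] [ 0.44116602 -0.27515531  0.114     ]
side bottom [[ 0.4043 -0.2928  0.    ]
 [ 0.4682 -0.3072  0.    ]]
side top [[ 0.4158 -0.2456  0.054 ]
 [ 0.4035 -0.2938  0.054 ]
 [ 0.467  -0.3077  0.054 ]] [ 0.44143588 -0.27663106  0.054     ]
t: 2.7
position: [0.4505, -0.0035, 0.2048]
orientation: [0.006, -3.137, -0.003]
ft_force: [-1.0, -1.7, -0.4]
finger_gap: 1.001
finger_force: 0.0
[ 0.45045972 -0.0035415   0.20477768] [ 0.00619851 -3.13688043 -0.00317405]
```

View pics/w2.png

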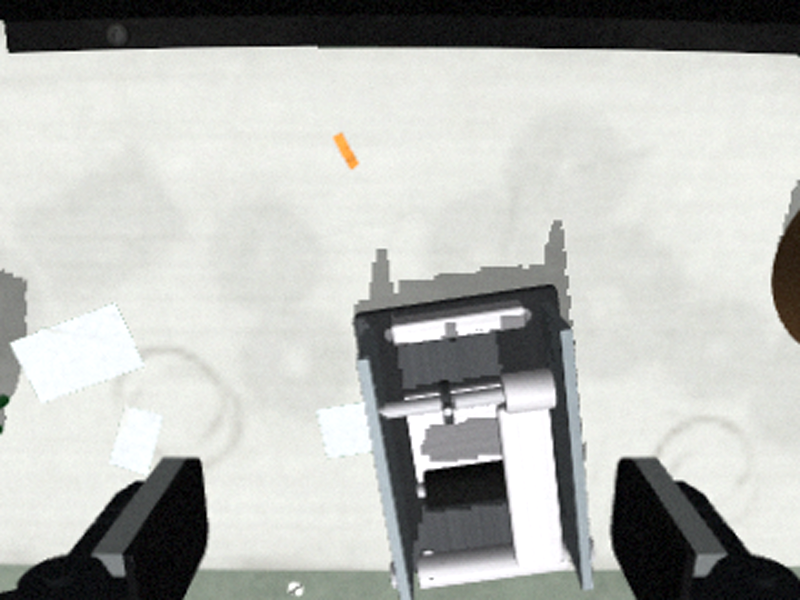

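The second wrist view shows the whole dispenser: front base edge (357,315)-(555,288), -y cheek top (365,361)-(406,595), +y cheek top (567,330)-(588,587). The bar runs (385,410)-(503,392), with the dark collar at about (447,401).

```bash
python3 - <<'E'
from h import *
import pickle; s=pickle.load(open("w2.pkl","rb")); c=cam("wrist",s)
q=lambda L:np.array(L)*.45+[100,60]
a=ray(c,q([[365,361],[406,597],[567,330],[588,587]]),.0655);print(a.round(4))
for i in(0,2):
    v=a[i+1]-a[i];print("yaw cheek",np.degrees(np.arctan2(v[1],v[0])),np.linalg.norm(v))
b=ray(c,q([[357,315],[555,288]]),.008);v=b[1]-b[0];print("front",b.round(4),np.degrees(np.arctan2(-v[0],v[1])),np.linalg.norm(v))
r=ray(c,q([[385,410],[442,401],[452,400],[503,392]]),.058);v=r[3]-r[0];print("bar",r.round(4),np.degrees(np.arctan2(-v[0],v[1])))
cs=cam("side");qs=lambda L:np.array(L)/5+[240,190]
g=ray(cs,qs([[218,167],[393,95],[127,97],[297,30]]),.0655);print("side cheeks",g.round(4))
for i in(0,2):
    v=g[i+1]-g[i];print("yaw",np.degrees(np.arctan2(v[1],v[0])),np.linalg.norm(v))
print("side base", ray(cs,qs([[218,257],[408,165]]),0).round(4))
E
```

```text
[[ 0.4812 -0.0239  0.0655]
 [ 0.6124 -0.0042  0.0655]
 [ 0.4656  0.0703  0.0655]
 [ 0.6066  0.092   0.0655]]
yaw cheek 8.545136679877702 0.1327287742143902
yaw cheek 8.757016011166002 0.14264387402122314
front [[ 0.4738 -0.0314  0.008 ]
 [ 0.4582  0.0759  0.008 ]] 8.246493967204447 0.10850846140104634
bar [[ 0.509  -0.0148  0.058 ]
 [ 0.5041  0.0131  0.058 ]
 [ 0.5036  0.018   0.058 ]
 [ 0.4993  0.0428  0.058 ]] 9.476333923578597
side cheeks [[ 0.4804 -0.0269  0.0655]
 [ 0.6181 -0.0125  0.0655]
 [ 0.465   0.0655  0.0655]
 [ 0.6022  0.0818  0.0655]]
yaw 5.954216652105088 0.13842206963347364
yaw 6.759862371706112 0.13817569659862405
side base [[ 0.4778 -0.0339  0.    ]
 [ 0.6371 -0.0094  0.    ]]
```

```bash
python3 -m inch '2 -48 0 0 0 4;4 -96 0 0 0 8;6 -144 0 0 0 12.4;8 -192 0 0 0 12.4;9 -240 0 0 0 12.4' -1
python3 -m inch '0 -20 0 0 0 0;-7 -32 0 0 0 0;-7 -32 0 0 0 0;-7 -32 0 0 0 0;-7 -32 0 0 0 0'
python3 -c "
from h import *
s=ctrl.read_state();M=R.from_rotvec(s['orientation']).as_matrix();print(s['position'],M[:,0],M[:,2],(M.T@(np.array([.4412,-.2757,.06])-s['position'])*1000).round(1), np.degrees(np.arctan2(-M[1,0],-M[0,0])))"
```

```text
t: 3.25
position: [0.443, -0.2505, 0.208]
orientation: [0.343, 3.121, -0.002]
ft_force: [0.5, 0.1, -0.3]
finger_gap: 1.001
finger_force: 0.0
t: 3.75
position: [0.4435, -0.2791, 0.2069]
orientation: [-0.339, -3.123, -0.001]
ft_force: [-0.8, 0.2, 0.1]
finger_gap: 1.002
finger_force: 0.0
[ 0.44346626 -0.2791436   0.20686811] [-9.76773345e-01  2.14274830e-01  3.61700999e-04] [-2.33374934e-04  6.24182056e-04 -9.99999778e-01] [  2.9   2.8 146.9] -12.372987465409391
```

```bash
python3 -m inch '3 3 30 0 0 0;3 3 65 0 0 0;3 3 100 0 0 0;3 3 130 0 0 0;3 3 147 0 0 0'
python3 -m inch '0 0 0 0 0 0;0 0 0 0 0 0;0 0 0 0 0 0;0 0 0 0 0 0;0 0 0 0 0 0' 1
python3 -m inch '0 0 0 0 0 0;0 0 0 0 0 0;0 0 0 0 0 0;0 0 0 0 0 0;0 0 0 0 0 0'
```

```text
t: 4.25
position: [0.4396, -0.274, 0.0573]
orientation: [-0.337, -3.12, -0.004]
ft_force: [-0.6, 1.1, -0.1]
finger_gap: 0.997
finger_force: 0.0
t: 4.75
position: [0.4422, -0.2775, 0.0615]
orientation: [0.34, 3.121, -0.002]
ft_force: [-0.3, 1.4, 3.3]
finger_gap: 0.244
finger_force: 60.1
t: 5.25
position: [0.4423, -0.2775, 0.0615]
orientation: [0.341, 3.121, -0.001]
ft_force: [0.2, 1.2, 6.0]
finger_gap: 0.245
finger_force: 60.4
```

```bash
python3 -m inch '0 0 -10 0 0 0;0 0 -30 0 0 0;0 0 -55 0 0 0;0 0 -80 0 0 0;0 0 -105 0 0 0'
python3 -m inch '0 20 -5 0 0 0;-1 50 -10 0 0 -4;-2 90 -10 0 0 -8;-3 130 -10 0 0 -12;-4 170 -10 0 0 -16'
python3 -c "
from h import *
s=ctrl.read_state();M=R.from_rotvec(s['orientation']).as_matrix();print((M.T@(np.array([.5078,-.0019,.16])-s['position'])*1000).round(1), np.degrees(np.arctan2(-M[1,0],-M[0,0])))"
```

```text
t: 5.75
position: [0.4404, -0.2767, 0.1658]
orientation: [-0.341, -3.122, -0.0]
ft_force: [-0.2, -0.6, -0.8]
finger_gap: 0.243
finger_force: 59.5
t: 6.25
position: [0.4814, -0.1105, 0.1751]
orientation: [0.1, -3.14, 0.0]
ft_force: [0.8, 0.4, -1.1]
finger_gap: 0.246
finger_force: 59.5
[-33.3 106.7  15.1] 3.662606834427373
```

```bash
python3 -m inch '-8 30 3 0 0 -2;-18 60 6 0 0 -5;-28 88 10 0 0 -5;-33 105 15 0 0 -5;-33 105 15 0 0 -5'
python3 -m inch '0 0 0 0 0 0;0 0 0 0 0 0;0 0 0 0 0 0;0 0 0 0 0 0;0 0 0 0 0 0'
python3 - <<'E'
from h import *
s=ctrl.read_state();M=R.from_rotvec(s['orientation']).as_matrix();print((M.T@(np.array([.5078,-.0019,.16])-s['position'])*1000).round(1), np.degrees(np.arctan2(-M[1,0],-M[0,0])),s['ft_force'],s['moment'],M[:,2])
a=ctrl.snapshot("side");b=ctrl.snapshot("wrist");c=ctrl.snapshot("scene")
cs=cam("side");w=cam("wrist",s)
p=proj(cs,[s['position']])[0].astype(int);print(p,proj(w,[s['position']]))
A=cv2.resize(a[p[1]-30:p[1]+70,p[0]-50:p[0]+50],(400,400),interpolation=cv2.INTER_CUBIC)
B=cv2.resize(b[230:330,230:330],(400,400),interpolation=cv2.INTER_CUBIC)
cv2.imwrite("pics/f1.png",np.clip(np.hstack([A,B])*1.4,0,255).astype('uint8'))
cv2.imwrite("pics/f1s.png",a);cv2.imwrite("pics/f1w.png",b);cv2.imwrite("pics/f1c.png",c)
E
```

```text
t: 6.75
position: [0.5073, -0.0029, 0.1592]
orientation: [0.239, -3.131, -0.001]
ft_force: [-0.5, 0.2, -2.6]
finger_gap: 0.243
finger_force: 59.4
t: 7.25
position: [0.5081, -0.0055, 0.16]
orientation: [-0.233, 3.133, -0.0]
ft_force: [-1.2, -0.3, -0.7]
finger_gap: 0.245
finger_force: 59.4
[-0.3  3.6  0. ] 8.491462845337109 [-1.22655822 -0.25645248 -0.70115377] [-0.00689595 -0.00190831  0.05077765] [ 1.95910268e-04 -1.28530142e-04 -9.99999973e-01]
[288 191] [[284.42777789 247.21981867]]
```

View pics/f1.png

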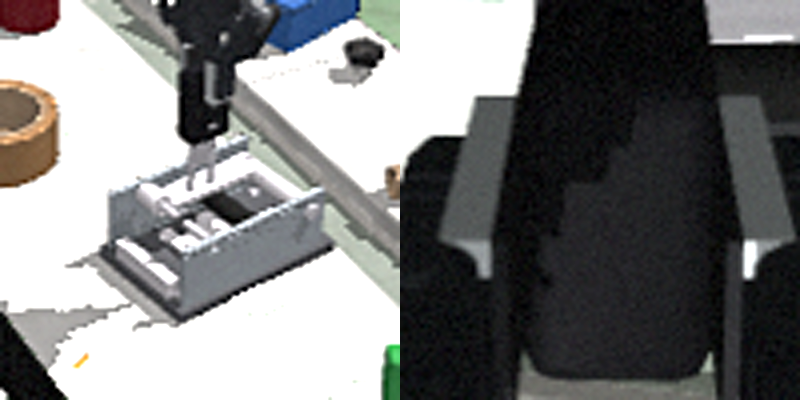

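The side crop (left) shows the fork upright with its tips at about (190,187) and (207,190), over the dispenser front. The wrist crop (right) shows the handle square between the pads.

```bash
python3 - <<'E'
from h import *
cs=cam("side")
ex=np.array([np.cos(np.radians(8.5)),np.sin(np.radians(8.5)),0]);ey=np.array([-ex[1],ex[0],0])
T=np.array([.5081,-.0055,.1045])
print("expected tips crop px (off 0,-1.45)")
for off in(0,-.00145): print(((proj(cs,[T+ex*(off+d) for d in(-.010,.010)])-[238,161])*4).round(1).tolist())
t=ray(cs,np.array([[190,187],[207,190]])/4+[238,161],.1045);print(t,((t.mean(0)-T)@np.c_[ex,ey]*1000))
# bar location check in side image: axis points y -35..+15 , candidates u
W=lambda u,v,z:ex*u+ey*v+[0,0,z]
a=cv2.imread("pics/f1s.png")[195:240,258:326]
o=cv2.resize(a,None,fx=11,fy=11,interpolation=cv2.INTER_CUBIC)
for u,col in((.4965,(0,0,255)),(.5005,(0,255,0)),(.5045,(255,0,0))):
    for v in(-.09,-.083,-.0616,-.035): cv2.circle(o,tuple(((proj(cs,[W(u,v,.058)])[0]-[258,195]+.5)*11).astype(int)),3,col,-1)
for x,y in((-82.5,-56),(-82.5,56),(82.5,-56)):cv2.circle(o,tuple(((proj(cs,[W(.5455+x/1e3,-.048+y/1e3,0)])[0]-[258,195]+.5)*11).astype(int)),4,(0,255,255),-1)
cv2.imwrite("pics/bar.png",np.clip(o*1.3,0,255).astype('uint8'));print(o.shape)
E
```

```text
expected tips crop px (off 0,-1.45)
[[190.9, 188.7], [211.3, 180.0]]
[[189.4, 189.4], [209.8, 180.6]]
[[ 0.49873271 -0.00463467  0.1045    ]
 [ 0.50832116 -0.01421103  0.1045    ]] [-5.10266694 -3.20381712]
(495, 748, 3)
```

View pics/bar.png

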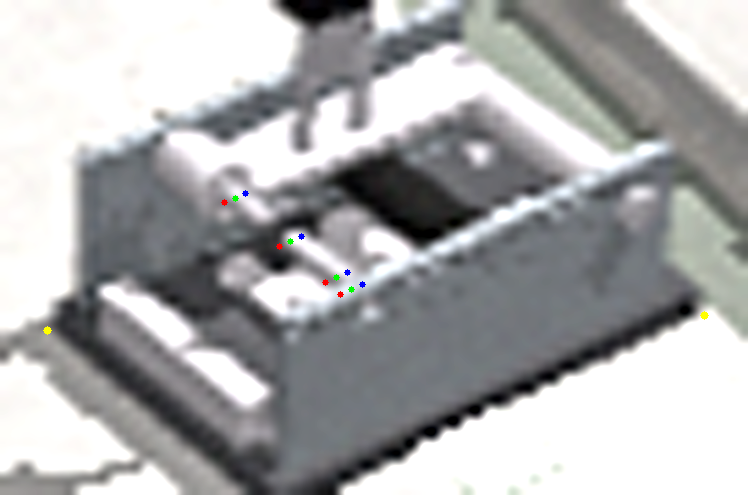

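The rod runs through (300,241) and (325,263), and the tine tips are at (302,145) and (358,125). Both sit about 1 px off the model in the same direction, so fork and bar agree to about 1.5 mm. I'll descend carefully.

```bash
python3 -m inch '-1 2 10 0 0 0;-1 2 20 0 0 0;-1 2 28 0 0 0;-1 2 34 0 0 0;-1 2 38 0 0 0'
python3 -m inch '0 0 0 0 0 0;0 0 0 0 0 0;0 0 1 0 0 0;0 0 2 0 0 0;0 0 3 0 0 0'
python3 -m inch '0 0 0.5 0 0 0;0 0 1 0 0 0;0 0 1.5 0 0 0;0 0 2 0 0 0;0 0 2 0 0 0'
```

```text
t: 7.9
position: [0.5081, -0.0027, 0.1206]
orientation: [0.234, -3.131, -0.0]
ft_force: [0.1, 0.3, -1.1]
finger_gap: 0.247
finger_force: 59.5
t: 8.4
position: [0.509, -0.0028, 0.1191]
orientation: [-0.234, 3.132, -0.0]
ft_force: [0.1, 0.4, -0.7]
finger_gap: 0.243
finger_force: 59.5
t: 8.9
position: [0.5087, -0.0028, 0.1168]
orientation: [0.234, -3.133, -0.0]
ft_force: [0.0, -0.4, -1.8]
finger_gap: 0.244
finger_force: 59.5
```

```bash
python3 -m inch '0 0 0.5 0 0 0;0 0 1 0 0 0;0 0 1.5 0 0 0;0 0 2 0 0 0;0 0 2 0 0 0'
python3 -m inch '0 0 0.5 0 0 0;0 0 1 0 0 0;0 0 1.5 0 0 0;0 0 2 0 0 0;0 0 2 0 0 0'
```

```text
t: 9.4
position: [0.5087, -0.0028, 0.1148]
orientation: [0.234, -3.133, -0.0]
ft_force: [1.0, -0.1, -0.9]
finger_gap: 0.243
finger_force: 59.5
t: 9.9
position: [0.5087, -0.0028, 0.1128]
orientation: [0.234, -3.133, -0.0]
ft_force: [-0.2, 0.4, -1.5]
finger_gap: 0.249
finger_force: 59.5
```

```bash
python3 -m inch '0 0 1 0 0 0;0 0 2 0 0 0;0 0 3 0 0 0;0 0 4 0 0 0;0 0 4 0 0 0'
python3 -m inch '0 0 1 0 0 0;0 0 2 0 0 0;0 0 3 0 0 0;0 0 4 0 0 0;0 0 5 0 0 0'
python3 -m inch '0 0 1 0 0 0;0 0 2 0 0 0;0 0 3 0 0 0;0 0 4 0 0 0;0 0 4 0 0 0'
```

```text
t: 10.4
position: [0.5086, -0.0028, 0.1086]
orientation: [0.234, -3.132, -0.0]
ft_force: [-0.5, 1.0, -0.9]
finger_gap: 0.244
finger_force: 59.5
t: 10.9
position: [0.5088, -0.0028, 0.1038]
orientation: [0.234, -3.133, -0.0]
ft_force: [0.4, 0.1, -1.2]
finger_gap: 0.248
finger_force: 59.5
t: 11.4
position: [0.5086, -0.0028, 0.0997]
orientation: [0.234, -3.132, -0.0]
ft_force: [-0.6, -0.9, -2.2]
finger_gap: 0.245
finger_force: 59.5
```

```bash
python3 - <<'E'
from h import *
s=ctrl.read_state();print(s['position'],s['ft_force'],s['moment'])
a=ctrl.snapshot("side");b=ctrl.snapshot("wrist")
A=cv2.resize(a[190:245,258:328],None,fx=8,fy=8,interpolation=cv2.INTER_CUBIC)
cv2.imwrite("pics/f2.png",np.clip(A*1.3,0,255).astype('uint8'))
E
```

```text
[ 0.50862765 -0.00276711  0.09969517] [-0.62076251 -0.88041811 -2.19608053] [-0.01066007  0.01690712  0.03705373]
```

View pics/f2.png

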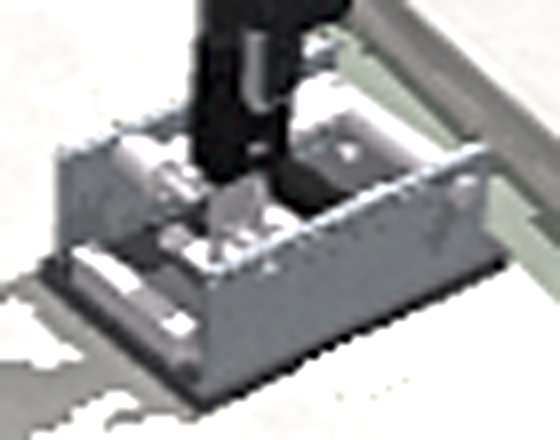

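The side crop shows the blade (235,210) astride the rod. I'll approach the collar now.

```bash
python3 -m inch '0 2 0 0 0 0;0 4 0 0 0 0;0 6 0 0 0 0;0 7 0 0 0 0;0 8 0 0 0 0'
python3 -m inch '0 0.5 0 0 0 0;0 1 0 0 0 0;0 1.5 0 0 0 0;0 2 0 0 0 0;0 2 0 0 0 0'
python3 -m inch '0 0.5 0 0 0 0;0 1 0 0 0 0;0 1.5 0 0 0 0;0 2 0 0 0 0;0 2 0 0 0 0'
```

```text
t: 12.0
position: [0.5076, 0.0053, 0.0999]
orientation: [-0.234, 3.133, -0.0]
ft_force: [0.5, 0.5, -1.6]
finger_gap: 0.241
finger_force: 59.5
t: 12.5
position: [0.5073, 0.0071, 0.0999]
orientation: [0.234, -3.133, 0.0]
ft_force: [-0.3, 1.0, -0.6]
finger_gap: 0.246
finger_force: 59.5
t: 13.0
position: [0.507, 0.0089, 0.0999]
orientation: [-0.235, 3.133, -0.001]
ft_force: [0.0, 0.3, -1.6]
finger_gap: 0.241
finger_force: 59.6
```

```bash
python3 -m inch '0 0.5 0 0 0 0;0 1 0 0 0 0;0 1.5 0 0 0 0;0 1.5 0 0 0 0;0 1.5 0 0 0 0'
python3 -m inch '0 0.5 0 0 0 0;0 1 0 0 0 0;0 1.5 0 0 0 0;0 1.5 0 0 0 0;0 1.5 0 0 0 0'
```

```text
t: 13.5
position: [0.507, 0.0095, 0.0999]
orientation: [-0.235, 3.133, -0.003]
ft_force: [0.6, -5.2, -2.4]
finger_gap: 0.245
finger_force: 59.4
t: 14.0
position: [0.507, 0.0102, 0.1001]
orientation: [-0.236, 3.132, -0.006]
ft_force: [1.2, -7.0, -2.3]
finger_gap: 0.246
finger_force: 59.2
```

```bash
python3 -m inch '0 0.5 0 0 0 0;0 1 0 0 0 0;0 1.5 0 0 0 0;0 1.5 0 0 0 0;0 1.5 0 0 0 0'
python3 -m inch '0 0.5 0 0 0 0;0 1 0 0 0 0;0 1.5 0 0 0 0;0 1.5 0 0 0 0;0 1.5 0 0 0 0'
```

```text
t: 14.5
position: [0.5068, 0.0114, 0.1001]
orientation: [-0.237, 3.132, -0.006]
ft_force: [0.3, -7.9, -1.3]
finger_gap: 0.248
finger_force: 59.2
t: 15.0
position: [0.5066, 0.0127, 0.1001]
orientation: [-0.237, 3.132, -0.007]
ft_force: [0.3, -8.0, -1.4]
finger_gap: 0.246
finger_force: 59.2
```

```bash
python3 -m inch '0 0.5 0 0 0 0;0 1 0 0 0 0;0 1.5 0 0 0 0;0 1.5 0 0 0 0;0 1.5 0 0 0 0'
python3 -m inch '0 0.5 0 0 0 0;0 1 0 0 0 0;0 1.5 0 0 0 0;0 1.5 0 0 0 0;0 1.5 0 0 0 0'
```

```text
t: 15.5
position: [0.5064, 0.014, 0.1002]
orientation: [-0.237, 3.132, -0.008]
ft_force: [-0.0, -8.8, -2.1]
finger_gap: 0.243
finger_force: 59.2
t: 16.0
position: [0.5063, 0.0153, 0.1003]
orientation: [-0.237, 3.132, -0.008]
ft_force: [1.0, -8.7, -0.4]
finger_gap: 0.245
finger_force: 59.3
```

```bash
python3 -m inch '0 0.3 0 0 0 0;0 0.6 0 0 0 0;0 1 0 0 0 0;0 1 0 0 0 0;0 1 0 0 0 0'
python3 -m inch '0 0.3 0 0 0 0;0 0.6 0 0 0 0;0 0.8 0 0 0 0;0 0.8 0 0 0 0;0 0.8 0 0 0 0'
```

```text
t: 16.5
position: [0.5062, 0.0162, 0.1006]
orientation: [-0.237, 3.132, -0.009]
ft_force: [1.1, -8.3, 1.2]
finger_gap: 0.246
finger_force: 59.4
t: 17.0
position: [0.5061, 0.0169, 0.1005]
orientation: [-0.238, 3.132, -0.009]
ft_force: [-0.1, -9.8, 0.1]
finger_gap: 0.243
finger_force: 59.5
```

```bash
python3 -m inch '0 0.2 0 0 0 0;0 0.4 0 0 0 0;0 0.6 0 0 0 0;0 0.6 0 0 0 0;0 0.6 0 0 0 0'
```

```text
t: 17.5
position: [0.5061, 0.0174, 0.1006]
orientation: [-0.238, 3.132, -0.009]
ft_force: [0.1, -9.5, 1.4]
finger_gap: 0.245
finger_force: 59.5
```

```bash
python3 -m inch '0 0 -1 0 0 0;0 0 -2 0 0 0;0 0 -3.5 0 0 0;0 0 -5 0 0 0;-1 0 -6 0 0 0'
python3 -m inch '0 0 -1 0 0 0;0 0 -2.5 0 0 0;0 0 -4 0 0 0;-1 0 -5.5 0 0 0;-1 0 -7 0 0 0'
```

```text
t: 18.0
position: [0.5071, 0.0175, 0.1067]
orientation: [-0.238, 3.132, -0.009]
ft_force: [-0.4, -9.5, 0.9]
finger_gap: 0.244
finger_force: 59.3
t: 18.5
position: [0.5085, 0.0177, 0.1136]
orientation: [-0.237, 3.131, -0.009]
ft_force: [1.0, -9.3, 0.2]
finger_gap: 0.244
finger_force: 59.2
```

```bash
python3 -m inch '0 0 -1 0 0 0;0 0 -2.5 0 0 0;0 0 -4 0 0 0;-1 0 -5 0 0 0;-1 0 -6 0 0 0'
python3 - <<'E'
from h import *
a=ctrl.snapshot("side");b=ctrl.snapshot("wrist")
A=cv2.resize(a[185:240,258:328],None,fx=8,fy=8,interpolation=cv2.INTER_CUBIC)
cv2.imwrite("pics/f3.png",np.clip(A*1.3,0,255).astype('uint8'))
E
```

```text
t: 19.0
position: [0.51, 0.0178, 0.1199]
orientation: [-0.237, 3.129, -0.01]
ft_force: [1.7, -9.3, 0.0]
finger_gap: 0.245
finger_force: 59.2
```

View pics/f3.png

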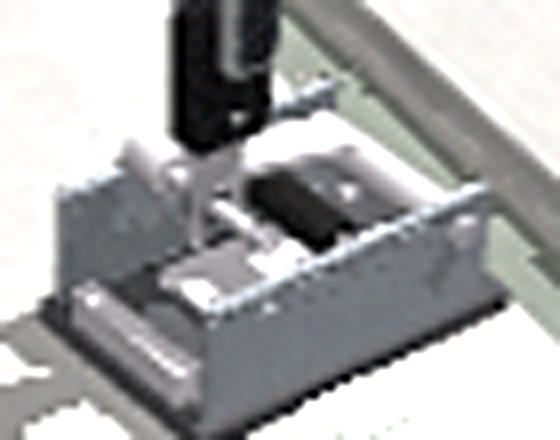

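The arm's front end has come up with the fork: its top is now at (125,145), above the far cheek. I'll keep raising under load.

```bash
python3 -m inch '0 0 -2 0 0 0;-1 0 -4 0 0 0;-2 0 -6 0 0 0;-2 0 -8 0 0 0;-3 0 -10 0 0 0'
python3 -m inch '-0.5 0 -1.5 0 0 0;-1 0 -3 0 0 0;-1.5 0 -4.5 0 0 0;-2 0 -6 0 0 0;-2.5 0 -8 0 0 0'
```

```text
t: 19.6
position: [0.5134, 0.0183, 0.13]
orientation: [-0.237, 3.128, -0.01]
ft_force: [1.7, -8.7, -1.0]
finger_gap: 0.245
finger_force: 59.1
t: 20.1
position: [0.5163, 0.0187, 0.1378]
orientation: [-0.236, 3.127, -0.01]
ft_force: [2.1, -8.7, -5.4]
finger_gap: 0.245
finger_force: 58.8
```

```bash
python3 -m inch '0 -2 1 0 0 0;0 -5 1 0 0 0;0 -8 1 0 0 0;0 -11 1 0 0 0;0 -14 1 0 0 0'
python3 -m inch '0 0 0 0 0 0;0 0 0 0 0 0;0 0 -5 0 0 0;0 0 -12 0 0 0;0 0 -20 0 0 0'
```

```text
t: 20.6
position: [0.5154, 0.0086, 0.1357]
orientation: [0.232, -3.132, -0.004]
ft_force: [-0.1, -0.3, -1.6]
finger_gap: 0.245
finger_force: 59.6
t: 21.1
position: [0.5158, 0.008, 0.1565]
orientation: [0.234, -3.133, -0.0]
ft_force: [0.6, 0.1, -1.0]
finger_gap: 0.245
finger_force: 59.6
```

```bash
python3 -m inch '0 0 -8 0 0 0;0 0 -15 0 0 0;0 -10 -22 0 0 0;0 -35 -25 0 0 3;0 -75 -25 0 0 7'
python3 -c "
from h import *
s=ctrl.read_state();M=R.from_rotvec(s['orientation']).as_matrix();print((M.T@(np.array([.4423,-.2775,.17])-s['position'])*1000).round(1), np.degrees(np.arctan2(-M[1,0],-M[0,0])),M[:,2])
im=ctrl.snapshot('side');a0=cv2.imread('pics/f1s.png')
# arm front drum template from the latched picture
p=(258+160/11,195+128/11);x,y=int(p[0]),int(p[1]);t=a0[y:y+9,x:x+8]
r=cv2.matchTemplate(im[y-25:y+20,x-15:x+25],t,cv2.TM_CCOEFF_NORMED);_,m,_,l=cv2.minMaxLoc(r);print(m,l[0]-15,l[1]-25)
cs=cam('side');e=np.array([np.cos(.148),np.sin(.148),0]);f=np.array([-e[1],e[0],0]);P=e*.5005+f*-.03+[0,0,.058];print(proj(cs,[P,P+e*.011+[0,0,.038]]))"
```

```text
t: 21.6
position: [0.5276, -0.0663, 0.1821]
orientation: [-0.043, 3.139, 0.0]
ft_force: [0.5, -0.2, -1.9]
finger_gap: 0.246
finger_force: 59.6
[  91.1 -208.7   12. ] 1.5739702016404276 [ 1.82350794e-03  1.69102900e-04 -9.99998323e-01]
0.6208561658859253 17 -8
[[277.9652617  211.81476708]
 [280.84604636 200.9205741 ]]
```

```bash
python3 -m inch '20 -44 3 0 0 4;40 -88 6 0 0 8;59 -132 9 0 0 11;78 -176 12 0 0 14;91 -209 12 0 0 14'
python3 -m inch '0 0 0 0 0 0;0 0 0 0 0 0;0 0 0 0 0 0;0 0 0 0 0 0;0 0 0 0 0 0'
python3 - <<'E'
from h import *
s=ctrl.read_state();M=R.from_rotvec(s['orientation']).as_matrix();print((M.T@(np.array([.4423,-.2775,.17])-s['position'])*1000).round(1), np.degrees(np.arctan2(-M[1,0],-M[0,0])),M[:,2])
im=ctrl.snapshot('side');a0=cv2.imread('pics/f1s.png');cv2.imwrite('pics/up.png',im)
x,y=272,206;t=a0[y:y+10,x:x+9]
r=cv2.matchTemplate(im[y-16:y+14,x-4:x+17],t,cv2.TM_CCOEFF_NORMED);_,m,_,l=cv2.minMaxLoc(r);print(m,l[0]-4,l[1]-16)
E
```

```text
t: 22.15
position: [0.4398, -0.2806, 0.1689]
orientation: [-0.344, -3.122, 0.001]
ft_force: [0.5, 1.0, -0.8]
finger_gap: 0.245
finger_force: 59.9
t: 22.65
position: [0.4421, -0.2767, 0.1689]
orientation: [-0.338, -3.123, -0.0]
ft_force: [-0.5, -0.2, -1.1]
finger_gap: 0.246
finger_force: 59.9
[-0.4 -0.7 -1.1] -12.338575817961766 [ 1.59926953e-05  1.50211186e-04 -9.99999989e-01]
0.5223857760429382 4 -11
```

```bash
python3 -m inch '0 -0.7 10 0 0 0;0 -0.7 25 0 0 0;0 -0.7 40 0 0 0;0 -0.7 50 0 0 0;0 -0.7 55 0 0 0'
python3 -m inch '0 0 2 0 0 0;0 0 4 0 0 0;0 0 6 0 0 0;0 0 8 0 0 0;0 0 10 0 0 0'
```

```text
t: 23.2
position: [0.4406, -0.2776, 0.1122]
orientation: [-0.34, -3.121, -0.002]
ft_force: [-0.4, 0.3, -1.4]
finger_gap: 0.244
finger_force: 59.9
t: 23.7
position: [0.4417, -0.2787, 0.1041]
orientation: [0.341, 3.122, -0.001]
ft_force: [-0.1, 0.4, -1.0]
finger_gap: 0.242
finger_force: 59.9
```

```bash
python3 -m inch '0 0 4 0 0 0;0 0 9 0 0 0;0 0 14 0 0 0;0 0 18 0 0 0;0 0 20 0 0 0'
python3 -m inch '0 0 4 0 0 0;0 0 8 0 0 0;0 0 12 0 0 0;0 0 15 0 0 0;0 0 18 0 0 0'
python3 -m inch '0 0 0 0 0 0;0 0 0.7 0 0 0;0 0 1.4 0 0 0;0 0 2 0 0 0;0 0 2 0 0 0'
```

```text
t: 24.2
position: [0.441, -0.2782, 0.0831]
orientation: [-0.341, -3.122, -0.001]
ft_force: [-0.5, 0.2, -1.2]
finger_gap: 0.245
finger_force: 59.9
t: 24.7
position: [0.4414, -0.2784, 0.0656]
orientation: [-0.341, -3.123, -0.0]
ft_force: [1.2, 0.4, -1.2]
finger_gap: 0.237
finger_force: 59.9
t: 25.2
position: [0.4415, -0.2785, 0.0639]
orientation: [0.341, 3.123, -0.0]
ft_force: [-0.8, 0.3, -1.1]
finger_gap: 0.244
finger_force: 59.9
```

```bash
python3 -m inch '0 0 0.5 0 0 0;0 0 1 0 0 0;0 0 1.5 0 0 0;0 0 2 0 0 0;0 0 2 0 0 0'
python3 -m inch '0 0 0.3 0 0 0;0 0 0.6 0 0 0;0 0 1 0 0 0;0 0 1 0 0 0;0 0 1 0 0 0'
```

```text
t: 25.7
position: [0.4414, -0.2784, 0.0618]
orientation: [-0.341, -3.123, -0.0]
ft_force: [0.2, -0.7, -1.6]
finger_gap: 0.249
finger_force: 59.9
t: 26.2
position: [0.4415, -0.2785, 0.0616]
orientation: [-0.341, -3.123, -0.0]
ft_force: [-2.3, 2.0, 5.1]
finger_gap: 0.244
finger_force: 60.8
```

```bash
python3 -m inch '0 0 0 0 0 0;0 0 0 0 0 0;0 0 0 0 0 0;0 0 0 0 0 0;0 0 0 0 0 0' -1
python3 -m inch '0 0 0 0 0 0;0 0 0 0 0 0;0 0 -10 0 0 0;0 0 -30 0 0 0;0 0 -50 0 0 0'
python3 -m inch '0 0 -30 0 0 0;0 0 -70 0 0 0;0 0 -110 0 0 0;0 0 -130 0 0 0;0 0 -130 0 0 0'
python3 - <<'E'
from h import *
im=ctrl.snapshot('side').astype(int);a0=cv2.imread('pics/f1s.png')
cs=cam('side');P=np.array([.4412,-.2757,0])
for z in(.02,.07,.1,.118,.14):
    x,y=proj(cs,[P+[0,0,z]])[0].round().astype(int);print(z,im[y,x])
b=(im.max(2)<45).astype('uint8');x,y=proj(cs,[P+[0,0,.09]])[0].round().astype(int)
n,l,st,ce=cv2.connectedComponentsWithStats(b);k=l[y,x];print(st[k],ce[k])
t=cv2.resize(cv2.imread('pics/sidecrop.png'),(160,120),interpolation=cv2.INTER_AREA)
b=(t.max(2)<45).astype('uint8');n,l,st,ce=cv2.connectedComponentsWithStats(b);k=l[y-190,x-240];print(st[k],ce[k]+[240,190])
x,y=272,206;r=cv2.matchTemplate(im[y-16:y+14,x-4:x+17].astype('uint8'),a0[y:y+10,x:x+9],cv2.TM_CCOEFF_NORMED);print(cv2.minMaxLoc(r))
E
```

```text
t: 26.7
position: [0.4414, -0.2784, 0.0607]
orientation: [-0.341, -3.123, -0.0]
ft_force: [0.4, -1.1, 1.0]
finger_gap: 1.001
finger_force: 0.0
t: 27.2
position: [0.4412, -0.2783, 0.1117]
orientation: [-0.341, -3.122, -0.001]
ft_force: [0.6, -0.3, -0.6]
finger_gap: 1.001
finger_force: 0.0
t: 27.7
position: [0.444, -0.2803, 0.2462]
orientation: [0.34, 3.115, -0.008]
ft_force: [0.4, -0.6, 1.0]
finger_gap: 0.999
finger_force: 0.0
0.02 [38 58 82]
0.07 [15 13 12]
0.1 [27 27 25]
0.118 [122 123 122]
0.14 [189 197 192]
[310 263  16  23 289] [317.52941176 273.58131488]
[ 70  72  16  23 285] [317.32280702 273.0245614 ]
(-0.3157494068145752, 0.5242286920547485, (10, 12), (8, 5))
```

```bash
python3 -m inch '0 0 0 0 0 0;0 0 0 0 0 0;0 0 0 0 0 0;0 0 0 0 0 0;0 0 0 0 0 0'
python3 -c "
from bench import ctrl
print(ctrl.finish_job())"
```

```text
t: 28.25
position: [0.4412, -0.2783, 0.2402]
orientation: [-0.341, -3.122, -0.001]
ft_force: [0.3, 0.4, -0.0]
finger_gap: 1.0
finger_force: 0.0
the job is handed in; nothing more can be done
None
```

I handed the job in at 28 s: by side-camera checks the pressure arm is up and the forked tool hangs upright in its stand; the highest push reading was about 10 N, and no verdict came back.

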